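# Move a snap-in battery pack from instrument to charger

### The job

Take the battery pack out of the round instrument by squeezing its sprung tab just far enough to unlatch it while you lift, then push it down by feel into the white charger, tab to the window side, until it is fully home and latched there by its own tab, and let go. Do not bend the tab nearly in to its stop, do not force the pack against either housing, and leave the beaker, screwdriver and bottle where they are.

Things in the scene. Friction and masses are not known exactly. Their poses are not given: they have to be found in the camera images.
- pack: Upright black battery pack, 50 (x) x 40 (y) x 88 (z) mm, 0.24 kg (+-15%). Origin: centre of its underside, z up. Core: y -20..+6 mm over the full height. Two side flanges (|x| over 16 mm) fill y +6..+20 mm, but only up to z 52; between them on the +y side stands the grey sprung tab, a plate 30 mm wide, to z 84.
- tab_face (a point): Centre of the rubber pad on the tab, pack (0, 21, 70) mm at rest; moves with the tab. A like pad is on the core's -y face (y -21). Grip along pack y on the pads, pack z 58..84 mm (they hardly slip): 42 mm wide at rest, 36 with the tab pressed 6 mm, when the grip's middle lies 3 mm to -y. Hook low on the tab's outer side: 5.2 mm proud, flat top at z 22, sloping to z 6.
- tab (a joint): How far the tab is pressed in (towards pack -y), m: 0 at rest, 0.010 at its stop. Spring: 6 N to start, then 2 N per mm (18 N at 6 mm). Hook and catch bar overlap by 4 mm, +-1.2 mm with the play, so 5.5 to 7.5 mm of travel frees it for sure; past 8.5 mm the tab breaks. Keep it pressed in until the hook is above the housing's rim.
- pack_top (a point): Pack (0, 0, 88) mm: centre of the outline, level with the core's top. While latched the pack is pushed up against its catch by a sprung plunger beneath, 2.5 mm off its seat. The contact forces between the pack and either housing, all added up, must stay under 45 N; pushing or pulling with up to 18 N is safe.
- instrument: Round instrument: black disc foot 132 mm across, four dark tie rods to z 54 mm, and a grey upright pocket that holds the pack at the start. Fixed. Origin: pocket centre, on the table; axes as the pack's. Pocket 52.4 x 42.4 mm inside (1.2 mm play a side), rim at z 62 mm with 5 mm lead-in slope, seat at z 12; the latched pack's underside is at z 14.5. Catch on the +y side.
- charger: White rectangular charger, 125 x 105 mm, a low grey panel on its -x side. Fixed. Origin: pocket centre, on the table. Pocket and rim as in the instrument: 52.4 x 42.4 mm, rim at z 62 mm, 5 mm lead-in slope. Catch, with an open window under it, on the +y side: the pack goes in with its axes along the charger's, tab to +y.
- charger_mouth (a point): Centre of the charger's mouth, level with the rim, z 62 mm. Inside, the seat with its catch and plunger is set somewhere between z 12 and 24 mm, different every time and not reported: push the pack down until it is felt to stop on the seat, then let the tab out there; the hook goes under the catch and keeps the pack within 2.5 mm of the seat. Pushed in with the tab free it needs about 20 N.
- plunger (a joint): How far the sprung plunger in the charger's seat is pressed down, m: 0 when empty, 0.006 with the pack on the seat, 0.0023 to 0.0036 when the pack is latched and let go. Pushes up with 3.2 N at first, 6.8 N fully down: an unlatched pack is lifted back to 0.
- beaker: Clear plastic beaker, 60 mm across, 85 mm tall; leave alone. Origin under its centre.
- driver: Screwdriver lying on the bench, about 200 mm long; leave alone. Origin under its middle.
- bottle: White closed bottle, 60 mm across, 160 mm tall; leave alone. Origin under its centre.
Not all that is in view belongs to the job. Leave any purple look-alike of the pack alone.

How it is judged:
By the outcome, as a careful person would: the job done as asked, in the order asked, and still so for the second after the job is handed in, with the robot touching nothing.
It also fails if it takes over 64 s, if anything falls off the work surface, if the arm or the gripper's body presses on something with over 40 N, if the wrist force passes 120 N, or if a joint passes its speed limit or range.

### The arm

A 6-joint arm with a two-finger parallel gripper is mounted at the origin on the work surface. World frame = base frame: x ahead of the robot, y to its left, z up, the work surface at z = 0. Lengths are in m, angles in rad, forces in N, time in s.
With the tool pointing down it reaches from about 0.4 to 0.825 m from the base axis. Payload 7 kg.
Tool frame: the origin (TCP) lies on the centre line of the jaws, within the pads' length; the fingertips stand tip_reach ahead of it and the grasp point (between the pads) is the TCP (tip_reach is the distance from the TCP to the fingertips, in m); z points along the fingers, y is the line along which they close (so a half turn about z gives the same grasp; the last joint's range is limited). The gripper opens to 88 mm and grips with 3 to 60 N. Pads are 19 mm wide; open, the fingers measure 130 mm over their backs; the gripper's body (78 mm by 193 mm) begins 47 mm behind the grasp point.
Start: joints at [-0.813, 0.359, 0.012, 0, -1.224, -0.288], TCP at [0.306, -0.602, 0.246] pointing down, gripper open.
Joint ranges: [-3.07, 3.07], [-1.43, 2.12], [-1.02, 1.25], [-3.03, 1.67], [-3.05, -0], [-3.03, 3.03]. Speed limits (rad/s): [2.39, 2.39, 3.01, 3.14, 3.14, 3.14].

### API

Orientations are given as [roll, pitch, yaw] about the fixed x, y, z axes, in that order (R = Rz(yaw) Ry(pitch) Rx(roll)).
In Python, from station import get_state, grab_frame, calibration, job_done, find_in, mark_of, tip_reach gives the robot as it stands.
- The arm moves only by the shell command python3 -m handwheel 'ROWS' [OPENING] [FORCE]. ROWS is JSON, a list of rows, each an object with "delta_pos": the shift along the world's x, y, z in units of 30 mm (1.0 is 30 mm), a list of three; "dr": the turn, a rotation vector about the world's x, y, z in degrees, a list of three. In form: [{"delta_pos": [tx, ty, tz], "dr": [rx, ry, rz]}, ...]. A call has 1 to 10 rows; each row shifts and turns the commanded pose from where the row before left it; what a row does not reach is not made up. A row lasts 1/10 s, in which the tool goes at most 50 mm and 8.59 degrees, less where a joint would pass 70% of its speed; a pose out of reach is approached as far as the arm can. A call is refused whole if a number of a shift passes 1 or a number of a turn 8.59, either way. A call with a gripper value outside its range is refused whole. OPENING is the closure, from -1 (fully open) to 1 (shut), set as the call begins (- or left out, the last holds). The fingers move at their own pace and stop on an object; FORCE is the grip in N (left out, the last holds). Time passes only in rows, so rows that do not move let the fingers close. It gives the time, the measured TCP pose, the force, the opening and the grip force at its end, in the units of the state.
- get_state(): the state, without advancing time (a new reading comes with each control period).
- grab_frame(name): name is "scene" or "side" or "wrist"; returns the picture (420x560x3 uint8, red, green, blue); there is no depth.
- calibration(name): a dict with "fx", "fy", "cx", "cy" (pixels), "k1" (the pictures are not rectified: a ray, as slopes to the right and down, at radius r is drawn at 1 + k1 r^2 times it, then the intrinsics apply), "extrinsics" (4x4, takes a point from world to camera coordinates). Camera axes: x right, y down, z forward; pixel columns grow to the right and rows downward; lengths in m; the calibration is good to about 2 mm. A picture is of the moment at which its call begins: read the wrist's pose just before it. calibration takes no time and is no camera call; for the wrist camera it gives the pose at the moment of the call.
- job_done(): hands the job in; it is judged then, once.
Trained networks look in the newest picture that a camera, given by its name, has taken for a name from the list of things; names that differ only in an ending like _2 or _b are one class to them, and where a whole thing is asked for, a point or a joint stands for the part that bears it (a point fixed in the world has none). Each returns a list of dicts, best first, with "conf" (0 to 1); they miss things now and then, are a little off and sometimes report something else, mostly with a low value. They report only what shows in the picture. A call takes as long as a camera call. They do not tell look-alikes from the thing itself.
- find_in(camera, query): "location" ([column, row] in pixels, amid what is visible of it).
- mark_of(camera, query): "location" ([column, row] in pixels: a listed point, or the origin of a listed thing).
The state is a dict: "t": time; "q": joint angles; "qd": joint speeds; "joint_efforts": joint torques, N m; "eef_pos": TCP position; "ee_rot": TCP orientation; "force": force on the tool from outside, world axes, zero at the start; "moment": the same for the moment, N m; "width": finger opening in m; "gripper_force": force on a finger pad.
Only numpy, scipy, OpenCV 4.12 (cv2) and the standard library are available. Lean on these libraries where they do the work, as an engineer would, in place of code of your own. Each camera call takes 0.05 s, during which the arm holds its last target. There are 200 camera calls.

## Working session

There is one attempt and no reset: what is moved stays moved. The work goes in short steps, Python scripts to look and compute and a shell command to move; the robot and the scene stay as the last step left them, time stands still between calls to the robot, and variables do not carry over. Pictures are saved under pics/ and viewed, at most 10 in all, crops included, and the job is handed in when it is done.

```bash
ls; mkdir -p pics; cat > h.py <<'E'
import numpy as np,cv2
from station import *
def save(cam,name,crop=None,s=1):
    f=grab_frame(cam)[:,:,::-1]
    if crop: f=f[crop[1]:crop[3],crop[0]:crop[2]]
    cv2.imwrite('pics/'+name,cv2.resize(f,None,fx=s,fy=s,interpolation=cv2.INTER_CUBIC))
def ray(c,px):
    d=cv2.undistortPoints(np.array([[px]],float),np.array([[c['fx'],0,c['cx']],[0,c['fy'],c['cy']],[0,0,1]]),np.array([c['k1'],0,0,0,0.]))[0,0]
    E=np.array(c['extrinsics']);R,t=E[:3,:3],E[:3,3]
    return -R.T@t,R.T@np.array([d[0],d[1],1])
def at_z(c,px,z):
    o,d=ray(c,px);return o+d*(z-o[2])/d[2]
def proj(c,P):
    E=np.array(c['extrinsics']);p=E[:3,:3]@np.array(P)+E[:3,3];u=p[:2]/p[2];u=u*(1+c['k1']*(u@u))
    return np.array([c['fx']*u[0]+c['cx'],c['fy']*u[1]+c['cy']])
def tri(rs):
    A=0;b=0
    for o,d in rs:
        d=d/np.linalg.norm(d);M=np.eye(3)-np.outer(d,d);A=A+M;b=b+M@o
    return np.linalg.solve(A,b)
E
python3 - <<'E'
from h import *
s=get_state();print(s);print('tip',tip_reach if not callable(tip_reach) else tip_reach())
for cam in('scene','side'):
    save(cam,cam+'0.png',s=1.4)
    c=calibration(cam);print(cam,(-np.array(c['extrinsics'])[:3,:3].T@np.array(c['extrinsics'])[:3,3]).round(3),c['fx'])
    for q,z in(('pack',.0145),('tab_face',.0845),('pack_top',.1025),('instrument',0),('charger',0),('charger_mouth',.062),('beaker',0),('driver',0),('bottle',0)):
        for d in mark_of(cam,q)[:3]: print(q,np.round(d['location'],1),round(d['conf'],2),at_z(c,d['location'],z).round(3))
E
```

```text
pics
{'t': 0.0, 'q': array([-8.12914073e-01,  3.59402211e-01,  1.10141517e-02, -3.60457273e-04,
       -1.22411381e+00, -2.88093879e-01]), 'qd': array([-0.00040698,  0.0015567 ,  0.00052908,  0.00043687,  0.00026528,
       -0.00081546]), 'joint_efforts': array([ 6.93874408e-04, -5.82723820e+01,  2.93064505e+01,  6.99728027e+00,
        7.11413290e-03, -1.39850308e-04]), 'eef_pos': array([ 0.30532023, -0.6014539 ,  0.24459145]), 'ee_rot': array([ 3.13986112e+00, -1.59753072e-04, -2.67192690e+00]), 'force': array([ 0.15441385, -0.09247525, -0.45686103]), 'moment': array([-0.01336077, -0.02465599,  0.04241301]), 'gripper_force': 0.0, 'width': 0.08790784009280782}
tip 0.019
scene [1.149 0.312 0.697] 393.54312584457557
pack [227.  202.2] 0.75 [ 0.542 -0.09   0.014]
pack [184.2 171.6] 0.66 [ 0.483 -0.257  0.014]
tab_face [189.2 153.6] 0.56 [ 0.483 -0.229  0.085]
tab_face [227.6 178. ] 0.5 [ 0.529 -0.089  0.085]
pack_top [180.3 142.3] 0.87 [ 0.47  -0.262  0.103]
pack_top [221.1 174.8] 0.83 [ 0.543 -0.097  0.103]
instrument [185.2 177.1] 0.65 [ 0.488 -0.253  0.   ]
charger [318.  218.9] 0.9
[... 195 characters left out ...]
 [0.673 0.453 0.   ]
side [0.428 0.962 0.97 ] 483.0899401456295
pack [311.5 184.2] 0.72 [ 0.537 -0.111  0.015]
pack [336.3 159.8] 0.64 [ 0.478 -0.242  0.014]
tab_face [312.4 176. ] 0.6 [ 0.532 -0.067  0.085]
tab_face [336. 142.] 0.43 [ 0.485 -0.24   0.085]
pack_top [317.1 166.1] 0.66 [ 0.523 -0.091  0.103]
pack_top [337.4 138.1] 0.63 [ 0.482 -0.236  0.102]
pack_top [207.8 341.8] 0.59 [0.658 0.502 0.102]
instrument [332.3 158.6] 0.92 [ 0.492 -0.264  0.   ]
charger [314.5 252.2] 0.55 [0.49  0.136 0.   ]
charger_mouth [313.4 235.2] 0.58 [0.498 0.134 0.062]
beaker [342.  215.8] 0.71 [ 0.434 -0.013  0.   ]
driver [234.1 205.8] 0.69 [0.742 0.012 0.   ]
bottle [209.6 339.9] 0.61 [0.683 0.442 0.   ]
```

View pics/scene0.png

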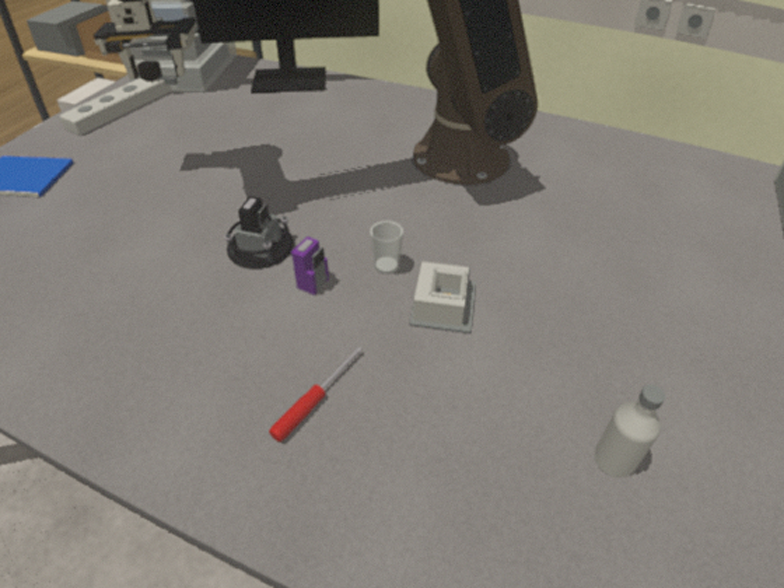

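View pics/side0.png

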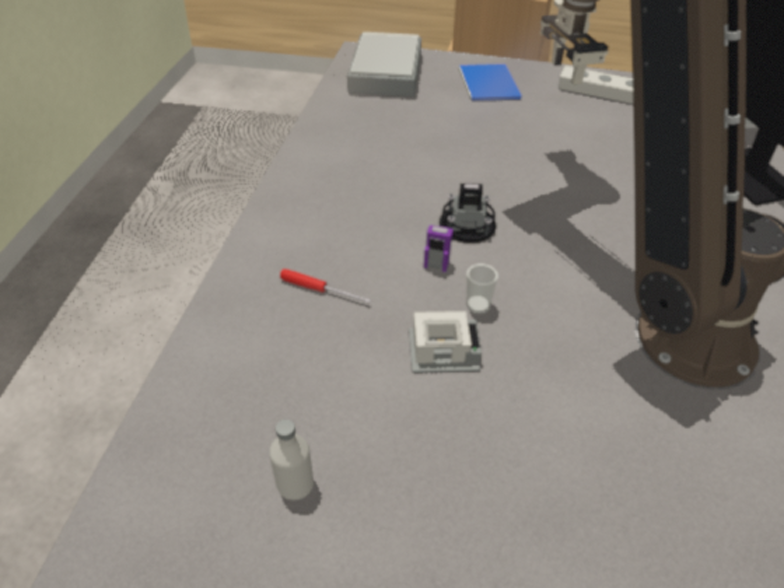

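In the scene picture, the black pack stands in the round instrument at about (185,150) in original pixels. The purple look-alike is at (222,190), to be left alone, and the charger is at (318,210) with its window facing the side camera. The beaker is at (276,178). I choose the black pack and will check it in a close crop from above.

```bash
python3 -m handwheel '[{"delta_pos":[0.5,1,0.2],"dr":[0,0,-2.7]},{"delta_pos":[0.5,1,0.2],"dr":[0,0,-2.7]},{"delta_pos":[0.5,1,0.2],"dr":[0,0,-2.7]},{"delta_pos":[0.5,1,0.2],"dr":[0,0,-2.7]},{"delta_pos":[0.5,1,0.2],"dr":[0,0,-2.7]},{"delta_pos":[0.5,1,0.2],"dr":[0,0,-2.7]},{"delta_pos":[0.5,1,0.2],"dr":[0,0,-2.7]},{"delta_pos":[0.5,1,0.2],"dr":[0,0,-2.7]},{"delta_pos":[0.5,1,0.2],"dr":[0,0,-2.7]},{"delta_pos":[0.5,1,0.2],"dr":[0,0,-2.7]}]' -1 20
python3 -m handwheel '[{"delta_pos":[0.5,0.7,0],"dr":[0,0,0]},{"delta_pos":[0.2,0,0],"dr":[0,0,0]},{"delta_pos":[0,0,0],"dr":[0,0,0]}]'
python3 - <<'E'
from h import *
c=calibration('wrist');print(get_state()['eef_pos'],(-np.array(c['extrinsics'])[:3,:3].T@np.array(c['extrinsics'])[:3,3]).round(3),c['fx'],np.array(c['extrinsics'])[:3,:3].round(2))
save('wrist','w0.png',s=1.4)
for q,z in(('pack',.0145),('tab_face',.0845),('pack_top',.1025),('instrument',0)):
  for d in mark_of('wrist',q)[:3]: print(q,np.round(d['location'],1),round(d['conf'],2),at_z(c,d['location'],z).round(4))
E
```

```text
t: 2.0
eef_pos: [0.456, -0.3006, 0.3061]
ee_rot: [-3.141, 0.001, 3.138]
force: [0.1, -0.2, -0.2]
width: 0.0873
gripper_force: 0.0
t: 2.3
eef_pos: [0.4772, -0.2804, 0.3056]
ee_rot: [-3.141, 0.0, -3.141]
force: [0.3, 0.1, -0.2]
width: 0.0878
gripper_force: 0.0
[ 0.47721266 -0.28044127  0.30555889] [ 0.405 -0.279  0.446] 332.98880834763844 [[-0.    1.    0.  ]
 [ 0.96  0.    0.27]
 [ 0.27  0.   -0.96]]
pack [293.  177.3] 0.93 [ 0.4831 -0.257   0.0145]
pack [398.  213.4] 0.79 [ 0.5322 -0.1142  0.0145]
tab_face [325.2 185.9] 0.74 [ 0.48   -0.2249  0.0845]
tab_face [436.5 231.2] 0.53 [ 0.5329 -0.0944  0.0845]
pack_top [302.7 196.6] 0.94 [ 0.4878 -0.251   0.1025]
pack_top [430.4 237.4] 0.92 [ 0.5337 -0.1094  0.1025]
instrument [296.7 178.3] 0.69 [ 0.4871 -0.2512  0.    ]
```

View pics/w0.png

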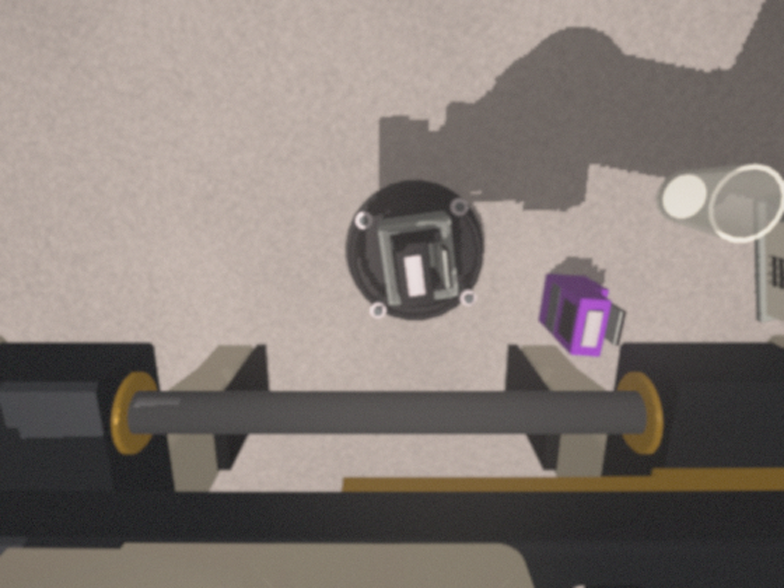

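The wrist view shows the black pack in the disc instrument at about (297,190) in original pixels, with the tab on the right (+y). It is turned roughly -7°. The purple one is at (410,225). I go closer, turning with it.

```bash
python3 -m handwheel '[{"delta_pos":[-0.2,0.5,-1],"dr":[0,0,-3.5]},{"delta_pos":[-0.2,0.5,-1],"dr":[0,0,-3.5]},{"delta_pos":[0,0,-0.8],"dr":[0,0,0]},{"delta_pos":[0,0,0],"dr":[0,0,0]}]'
python3 - <<'E'
from h import *
c=calibration('wrist');print(get_state()['eef_pos'],get_state()['ee_rot'])
save('wrist','w1.png',crop=(200,60,420,250),s=3)
for q,z in(('pack',.0145),('tab_face',.0845),('pack_top',.1025),('instrument',0)):
  for d in mark_of('wrist',q)[:2]: print(q,np.round(d['location'],1),round(d['conf'],2),at_z(c,d['location'],z).round(4))
E
```

```text
t: 2.95
eef_pos: [0.4622, -0.2506, 0.2187]
ee_rot: [3.141, -0.005, 3.017]
force: [0.0, -0.4, 0.0]
width: 0.0876
gripper_force: 0.0
[ 0.46222358 -0.25056986  0.21871642] [ 3.14070246 -0.00539331  3.01715392]
pack [274.5 208.4] 0.78 [ 0.4847 -0.2534  0.0145]
pack [409.2 231.6] 0.72 [ 0.5291 -0.1101  0.0145]
tab_face [301.5 225.1] 0.62 [ 0.4835 -0.2295  0.0845]
pack_top [278.4 241.9] 0.86 [ 0.4896 -0.2505  0.1025]
pack_top [446.5 266.1] 0.79 [ 0.5287 -0.1126  0.1025]
instrument [273.2 206.7] 0.67 [ 0.4865 -0.2552  0.    ]
```

View pics/w1.png

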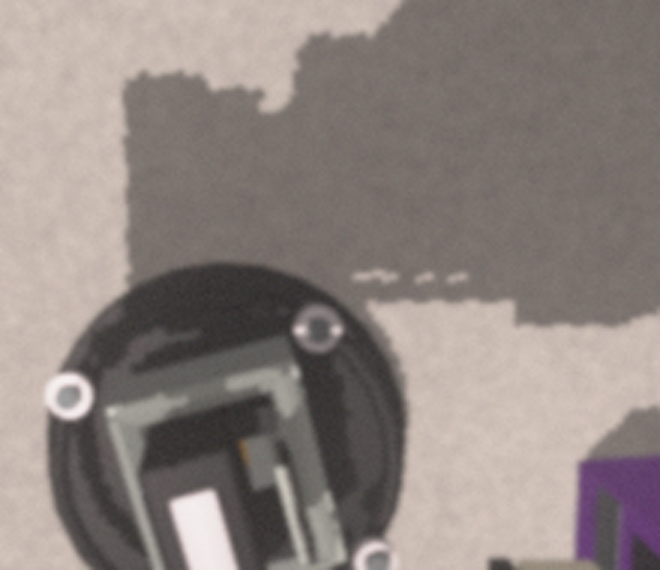

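The crop shows the instrument close up with its tab on the right (+y). Image-down is world +x, so the pack's yaw is positive and I turned the wrong way. I turn back and measure the yaw from the white label and rim.

```bash
python3 -m handwheel '[{"delta_pos":[0.5,0,0],"dr":[0,0,8]},{"delta_pos":[0.5,0,0],"dr":[0,0,8]},{"delta_pos":[0,0,0],"dr":[0,0,0]},{"delta_pos":[0,0,0],"dr":[0,0,0]}]'
python3 - <<'E'
from h import *
c=calibration('wrist');print(get_state()['eef_pos'],get_state()['ee_rot'])
save('wrist','w2.png',crop=(190,80,370,250),s=3.5)
f=grab_frame('wrist')
for q,z in(('tab_face',.0845),('pack_top',.1025),('instrument',0)):
  for d in mark_of('wrist',q)[:2]: print(q,np.round(d['location'],1),round(d['conf'],2),at_z(c,d['location'],z).round(4))
m=(f.min(2)>200).astype('uint8')
n,l,st,ce=cv2.connectedComponentsWithStats(m)
for i in range(1,n):
  if 60<st[i,4]<3000 and abs(ce[i][0]-280)<60:
    b=cv2.boxPoints(cv2.minAreaRect(np.argwhere(l==i)[:,::-1].astype('float32')))
    print(st[i],b.round(1).tolist()); print(np.array([at_z(c,p,.1025)[:2] for p in b]).round(4).tolist())
E
```

```text
t: 3.6
eef_pos: [0.4947, -0.251, 0.2221]
ee_rot: [-3.141, 0.001, -2.989]
force: [-0.3, 0.0, -0.7]
width: 0.0876
gripper_force: 0.0
[ 0.49472858 -0.25102491  0.22206366] [-3.14143858e+00  5.53432999e-04 -2.98877968e+00]
tab_face [304.7 188.7] 0.89 [ 0.4791 -0.2277  0.0845]
tab_face [442.6 269.7] 0.6 [ 0.5343 -0.0894  0.0845]
pack_top [276.8 196.7] 0.8 [ 0.4853 -0.2509  0.1025]
instrument [275.  172.4] 0.92 [ 0.4831 -0.2529  0.    ]
instrument [274.  177.1] 0.46 [ 0.4885 -0.2532  0.    ]
[222 134  16  15 126] [[222.0, 134.0], [237.0, 134.0], [237.0, 148.0], [222.0, 148.0]]
[[0.4432, -0.2997], [0.4415, -0.2884], [0.4519, -0.2871], [0.4537, -0.2985]]
[225 219  15  14  83] [[223.1999969482422, 222.39999389648438], [234.8000030517578, 216.60000610351562], [240.8000030517578, 228.60000610351562], [229.1999969482422, 234.39999389648438]]
[[0.5135, -0.2909], [0.5071, -0.2821], [0.5166, -0.276], [0.5231, -0.2849]]
```

View pics/w2.png

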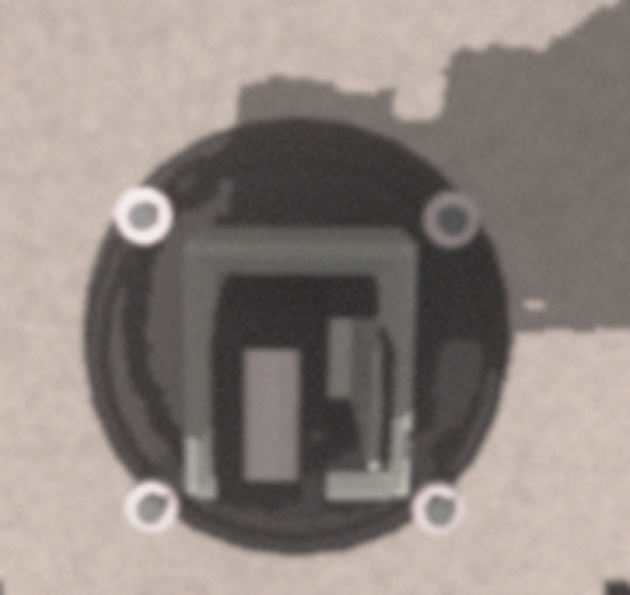

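The pack and pocket now look square in the picture. The four tie-rod tops are at (231,141), (319,143), (233,225) and (315,226) in original pixels. I use these and the rim edges to get the centre and yaw.

```bash
python3 - <<'E'
from h import *
c=calibration('wrist')
f=lambda x,y,z:at_z(c,(x/3.5+190-.36,y/3.5+80-.36),z)
R=np.array([f(*p,.054) for p in((143,215),(451,220),(151,508),(437,510))])
print(R.round(4),R.mean(0).round(4))
for a,b in((1,0),(3,2)): d=R[a]-R[b];print('yaw from y-dir',np.degrees(np.arctan2(-d[0],d[1])),np.linalg.norm(d))
for a,b in((2,0),(3,1)): d=R[a]-R[b];print('yaw from x-dir',np.degrees(np.arctan2(d[1],d[0])),np.linalg.norm(d))
L=np.array([f(*p,.1025) for p in((243,350),(300,350),(298,482),(244,482))]);print('label',L.mean(0).round(4))
for a,b in((2,1),(3,0)): d=L[a]-L[b];print('yaw lab',np.degrees(np.arctan2(d[1],d[0])))
O=np.array([f(*p,.062) for p in((186,498),(408,498),(184,235),(417,240))]);print('rim',O.round(4),O.mean(0))
for a,b in((0,2),(1,3)): d=O[a]-O[b];print('yaw rim',np.degrees(np.arctan2(d[1],d[0])))
print('pack x,y axes est; tool yaw deg',np.degrees(get_state()['ee_rot'][2])+180)
E
```

```text
[[ 0.4515 -0.2985  0.054 ]
 [ 0.4404 -0.2193  0.054 ]
 [ 0.5308 -0.2868  0.054 ]
 [ 0.519  -0.2081  0.054 ]] [ 0.4854 -0.2532  0.054 ]
yaw from y-dir 8.006269676869637 0.0800069393057729
yaw from y-dir 8.497775616498906 0.0796072706081532
yaw from x-dir 8.38552750310476 0.08010404940754245
yaw from x-dir 8.09834674571285 0.07941950269395893
label [ 0.4877 -0.2582  0.1025]
yaw lab 8.035511967189718
yaw lab 8.555413137911772
rim [[ 0.5237 -0.2771  0.062 ]
 [ 0.5144 -0.2178  0.062 ]
 [ 0.4541 -0.2866  0.062 ]
 [ 0.4462 -0.228   0.062 ]] [ 0.48459507 -0.25239124  0.062     ]
yaw rim 7.78218764379904
yaw rim 8.433769282158528
pack x,y axes est; tool yaw deg 8.84097084746017
```

```bash
python3 -m handwheel '[{"delta_pos":[-0.3,-0.05,-0.6],"dr":[0,0,-0.6]},{"delta_pos":[0,0,-0.9],"dr":[0,0,0]},{"delta_pos":[0,0,-0.9],"dr":[0,0,0]},{"delta_pos":[0,0,-0.9],"dr":[0,0,0]},{"delta_pos":[0,0,-0.7],"dr":[0,0,0]},{"delta_pos":[0,0,-0.47],"dr":[0,0,0]},{"delta_pos":[0,0,0],"dr":[0,0,0]},{"delta_pos":[0,0,0],"dr":[0,0,0]}]' -1 15
python3 - <<'E'
from h import *
s=get_state();print(s['eef_pos'],np.degrees(s['ee_rot']),s['force'])
c=calibration('wrist');save('wrist','w3.png',s=1.4)
for y in(21,-21):
  print(proj(c,[.4855-.1435*y/1e3,-.2525+.99*y/1e3,.0845]))
E
```

```text
t: 4.65
eef_pos: [0.4856, -0.2525, 0.0878]
ee_rot: [-3.141, -0.0, -2.997]
force: [1.0, 0.1, -0.3]
width: 0.0878
gripper_force: 0.0
[ 0.48560636 -0.25249637  0.08784874] [-1.79988480e+02 -1.21030671e-02 -1.71693971e+02] [ 1.04474786  0.07013106 -0.27087349]
[318.35361612 273.47420149]
[229.65225289 273.28403108]
```

View pics/w3.png

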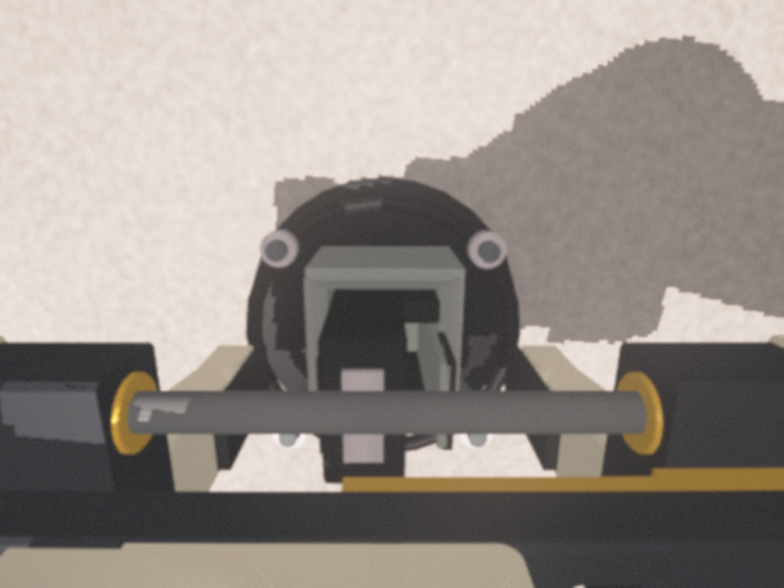

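The pack sits centred between the open fingers, with its pocket edges at 305–465 and the fingers at 232–550 in picture pixels. I close in stages, watching force and width.

```bash
python3 -m handwheel '[{"delta_pos":[0.005,-0.033,0],"dr":[0,0,0]},{"delta_pos":[0,0,0],"dr":[0,0,0]},{"delta_pos":[0,0,0],"dr":[0,0,0]},{"delta_pos":[0,0,0],"dr":[0,0,0]},{"delta_pos":[0,0,0],"dr":[0,0,0]},{"delta_pos":[0,0,0],"dr":[0,0,0]},{"delta_pos":[0,0,0],"dr":[0,0,0]},{"delta_pos":[0,0,0],"dr":[0,0,0]}]' 0.068 19
```

```text
t: 5.5
eef_pos: [0.4858, -0.2535, 0.0875]
ee_rot: [-3.141, 0.0, -2.996]
force: [0.6, -0.7, 0.3]
width: 0.0409
gripper_force: 9.0
```

```bash
python3 -m handwheel '[{"delta_pos":[0.005,-0.033,0],"dr":[0,0,0]},{"delta_pos":[0,0,0],"dr":[0,0,0]},{"delta_pos":[0,0,0],"dr":[0,0,0]}]' 0.12 19
python3 -m handwheel '[{"delta_pos":[0.005,-0.033,0],"dr":[0,0,0]},{"delta_pos":[0,0,0],"dr":[0,0,0]},{"delta_pos":[0,0,0],"dr":[0,0,0]},{"delta_pos":[0,0,0],"dr":[0,0,0]},{"delta_pos":[0,0,0],"dr":[0,0,0]}]' 0.185 20
```

```text
t: 5.8
eef_pos: [0.4859, -0.2545, 0.0875]
ee_rot: [-3.141, 0.0, -2.996]
force: [0.2, -0.6, 0.2]
width: 0.0387
gripper_force: 13.3
t: 6.3
eef_pos: [0.4862, -0.2555, 0.0877]
ee_rot: [-3.141, 0.0, -2.996]
force: [-0.4, -2.5, 3.1]
width: 0.0359
gripper_force: 17.9
```

Width 35.9 mm means the tab is pressed about 6.1 mm, and the plunger is already pushing the pack up by 3 N. I lift, starting gently.

```bash
python3 -m handwheel '[{"delta_pos":[0,0,0.1],"dr":[0,0,0]},{"delta_pos":[0,0,0.1],"dr":[0,0,0]},{"delta_pos":[0,0,0],"dr":[0,0,0]}]'
```

```text
t: 6.6
eef_pos: [0.4858, -0.2554, 0.0935]
ee_rot: [3.141, -0.0, -2.997]
force: [-0.4, -3.6, -0.3]
width: 0.0361
gripper_force: 18.3
```

```bash
python3 -m handwheel '[{"delta_pos":[0,-0.017,0.2],"dr":[0,0,0]},{"delta_pos":[0,0,0.3],"dr":[0,0,0]},{"delta_pos":[0,0,0.4],"dr":[0,0,0]}]'
python3 -m handwheel '[{"delta_pos":[0,0,0.5],"dr":[0,0,0]},{"delta_pos":[0,0,0.6],"dr":[0,0,0]},{"delta_pos":[0,0,0.8],"dr":[0,0,0]},{"delta_pos":[0,0,0.8],"dr":[0,0,0]},{"delta_pos":[0,0,0.5],"dr":[0,0,0]},{"delta_pos":[0,0,0],"dr":[0,0,0]}]'
python3 - <<'E'
from h import *
for cam in('scene','side'):
    c=calibration(cam);grab_frame(cam)
    for q,z in(('charger',0),('charger_mouth',.062)):
        for d in mark_of(cam,q)[:1]: print(q,np.round(d['location'],1),round(d['conf'],2),at_z(c,d['location'],z).round(4))
E
```

```text
t: 6.9
eef_pos: [0.4855, -0.2554, 0.1208]
ee_rot: [3.141, -0.001, -2.997]
force: [-0.7, -0.0, -2.3]
width: 0.0361
gripper_force: 16.6
t: 7.5
eef_pos: [0.4872, -0.2559, 0.2198]
ee_rot: [-3.14, 0.005, -2.996]
force: [1.1, -0.1, -2.5]
width: 0.036
gripper_force: 16.6
charger [317.3 220.2] 0.82 [0.4945 0.1355 0.    ]
charger_mouth [320.7 198.8] 0.77 [0.483  0.1349 0.062 ]
charger [312.9 249.7] 0.93 [ 0.4959  0.1287 -0.    ]
charger_mouth [312.6 234.5] 0.63 [0.5    0.1319 0.062 ]
```

```bash
python3 -m handwheel '[{"delta_pos":[0.2,0.7,0.1],"dr":[0,0,-1]},{"delta_pos":[0.2,1,0.1],"dr":[0,0,-1]},{"delta_pos":[0.2,1,0.1],"dr":[0,0,-1]},{"delta_pos":[0.2,1,0.1],"dr":[0,0,-1]},{"delta_pos":[0.2,1,0.1],"dr":[0,0,-1]},{"delta_pos":[0.2,1,0.1],"dr":[0,0,-1]},{"delta_pos":[0.2,1,0],"dr":[0,0,-1]},{"delta_pos":[0.2,1,0],"dr":[0,0,-1]},{"delta_pos":[0.2,1,0],"dr":[0,0,-0.3]},{"delta_pos":[0.2,1,0],"dr":[0,0,0]}]'
python3 -m handwheel '[{"delta_pos":[0,1,0],"dr":[0,0,0]},{"delta_pos":[0,1,0],"dr":[0,0,0]},{"delta_pos":[0,0.8,0],"dr":[0,0,0]},{"delta_pos":[0,0.5,0],"dr":[0,0,0]},{"delta_pos":[0,0,0],"dr":[0,0,0]},{"delta_pos":[0,0,0],"dr":[0,0,0]},{"delta_pos":[0,0,0],"dr":[0,0,0]}]'
python3 - <<'E'
from h import *
c=calibration('wrist');s=get_state();print(s['eef_pos'],np.degrees(s['ee_rot']))
f=grab_frame('wrist');cv2.imwrite('pics/w4.png',cv2.resize(f[40:300,130:430,::-1],None,fx=2.5,fy=2.5,interpolation=cv2.INTER_CUBIC)[:600])
np.save('w4',f)
for q,z in(('charger',0),('charger_mouth',.062),('tab_face',.2),('pack_top',.2)):
  for d in mark_of('wrist',q)[:1]: print(q,np.round(d['location'],1),round(d['conf'],2),at_z(c,d['location'],z).round(4))
E
```

```text
t: 8.8
eef_pos: [0.5458, 0.0364, 0.2337]
ee_rot: [-3.141, -0.001, -3.141]
force: [-0.0, -0.9, -1.7]
width: 0.0357
gripper_force: 16.6
t: 9.5
eef_pos: [0.5459, 0.1334, 0.2342]
ee_rot: [-3.141, -0.001, 3.141]
force: [0.3, 0.3, -2.8]
width: 0.0362
gripper_force: 16.6
[0.54586278 0.13335844 0.23421238] [-1.79977441e+02 -3.11618414e-02  1.79980823e+02]
charger [277.6 129.4] 0.94 [0.4883 0.1362 0.    ]
charger_mouth [275.8 135.1] 0.6 [0.491  0.1342 0.062 ]
tab_face [320.  276.1] 0.93 [0.5628 0.1599 0.2   ]
pack_top [  3.5 189.5] 0.93 [ 0.5118 -0.0123  0.2   ]
```

View pics/w4.png

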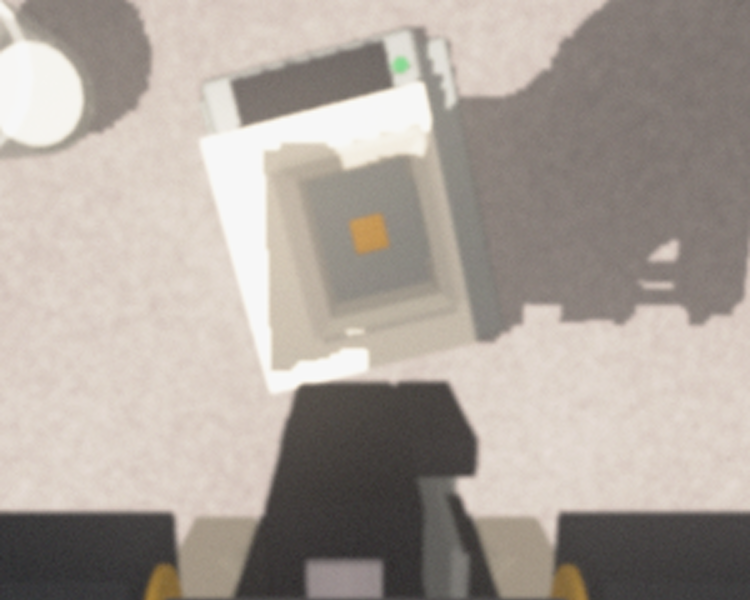

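The wrist view shows the charger below with its mouth centred near (276,134) in original pixels, an orange plunger in the floor, and the panel on the -x side (up). It is turned about +14°. The held pack hangs in front at the bottom with its tab on +y. I compute the pose from the corners.

```bash
python3 - <<'E'
from h import *
c=calibration('wrist')
f=lambda x,y,z:at_z(c,(x/2.5+130-.3,y/2.5+40-.3),z)
def rep(n,P,z):
  P=np.array([f(*p,z) for p in P])
  yx=[np.degrees(np.arctan2(*(P[b]-P[a])[[1,0]])) for a,b in((0,3),(1,2))]
  yy=[np.degrees(np.arctan2(-(P[b]-P[a])[0],(P[b]-P[a])[1])) for a,b in((0,1),(3,2))]
  print(n,P.mean(0).round(4),'yaw',np.round(yx+yy,1),[np.linalg.norm(P[b]-P[a]).round(4) for a,b in((0,1),(1,2),(2,3),(3,0))])
rep('block',[(200,143),(425,84),(478,342),(270,392)],.062)
rep('floor',[(302,182),(413,157),(437,285),(333,305)],.018)
print('plunger',f(370,233,.022))
im=cv2.imread('pics/w4.png')[:400,150:550];l=cv2.createCLAHE(4,(4,4)).apply(cv2.cvtColor(im,cv2.COLOR_BGR2GRAY))
cv2.imwrite('pics/w5.png',cv2.resize(l,(600,600)))
E
```

```text
block [0.4938 0.1266 0.062 ] yaw [13.7 13.5 13.8 13.8] [np.float64(0.0822), np.float64(0.094), np.float64(0.0819), np.float64(0.0939)]
floor [0.4917 0.1371 0.018 ] yaw [13.6 12.  12.2 10.9] [np.float64(0.0466), np.float64(0.0531), np.float64(0.0451), np.float64(0.052)]
plunger [0.49130871 0.13651233 0.022     ]
```

View pics/w5.png

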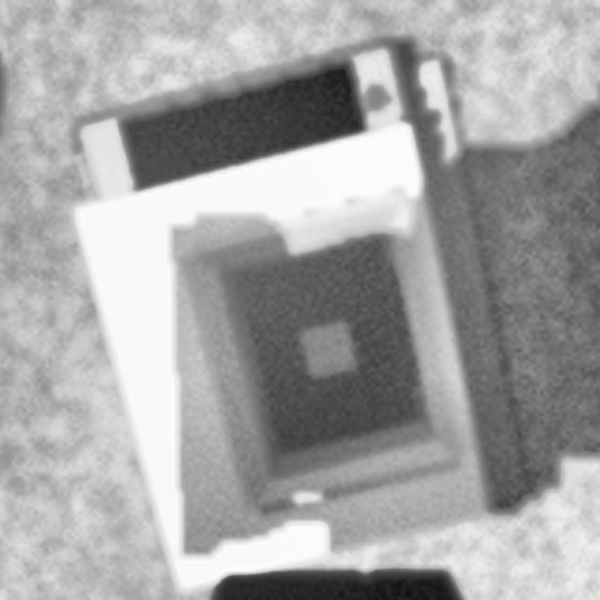

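Contrast-enhanced view: the mouth's outer lead-in corners are at (189,258), (409,206), (459,463) and (260,510), with the plunger at (328,350).

```bash
python3 - <<'E'
from h import *
c=calibration('wrist')
f=lambda x,y,z:at_z(c,((x/1.5+150)/2.5+130-.3,(y/1.5)/2.5+40-.3),z)
def rep(n,P,z):
  P=np.array([f(*p,z) for p in P])
  yx=[np.degrees(np.arctan2(*(P[b]-P[a])[[1,0]])) for a,b in((0,3),(1,2))]
  yy=[np.degrees(np.arctan2(-(P[b]-P[a])[0],(P[b]-P[a])[1])) for a,b in((0,1),(3,2))]
  print(n,P.mean(0).round(4),'yaw',np.round(yx+yy,1),[np.linalg.norm(P[b]-P[a]).round(4) for a,b in((0,1),(1,2),(2,3),(3,0))])
rep('mouth',[(189,258),(409,206),(459,463),(260,510)],.062)
for z in(.012,.018,.024,.030):print('pl',z,f(328,350,z).round(4)); rep('floor',[(222,268),(390,235),(428,420),(275,470)],z)
# independent views
for cam in('scene','side'):
  cc=calibration(cam);print(cam,proj(cc,[.4925,.1335,.062]).round(1))
s=get_state();print(s['eef_pos'],np.degrees(s['ee_rot']))
E
```

```text
mouth [0.4925 0.1362 0.062 ] yaw [14.9 12.6 12.7 13.4] [np.float64(0.0538), np.float64(0.0625), np.float64(0.0514), np.float64(0.0632)]
pl 0.012 [0.4919 0.136  0.012 ]
floor [0.492  0.1362 0.012 ] yaw [14.2 13.  10.7 18.1] [np.float64(0.0475), np.float64(0.0521), np.float64(0.0465), np.float64(0.0582)]
pl 0.018 [0.4916 0.136  0.018 ]
floor [0.4917 0.1362 0.018 ] yaw [14.2 13.  10.7 18.1] [np.float64(0.0467), np.float64(0.0512), np.float64(0.0457), np.float64(0.0572)]
pl 0.024 [0.4913 0.136  0.024 ]
floor [0.4914 0.1362 0.024 ] yaw [14.2 13.  10.7 18.1] [np.float64(0.0459), np.float64(0.0504), np.float64(0.0449), np.float64(0.0562)]
pl 0.03 [0.491  0.1359 0.03  ]
floor [0.4911 0.1362 0.03  ] yaw [14.2 13.  10.7 18.1] [np.float64(0.0452), np.float64(0.0495), np.float64(0.0442), np.float64(0.0553)]
scene [318.8 201.1]
side [315.4 235.4]
[0.5460218  0.13356065 0.23452473] [-1.79998914e+02  1.88836388e-03  1.79969824e+02]
```

```bash
python3 -m handwheel '[{"delta_pos":[-0.6,0,0],"dr":[0,0,4.6]},{"delta_pos":[-0.6,0,0],"dr":[0,0,4.5]},{"delta_pos":[-0.57,-0.02,0],"dr":[0,0,4.5]},{"delta_pos":[0,0,-0.8],"dr":[0,0,0]},{"delta_pos":[0,0,-0.8],"dr":[0,0,0]},{"delta_pos":[0,0,-0.8],"dr":[0,0,0]},{"delta_pos":[0,0,-0.55],"dr":[0,0,0]},{"delta_pos":[0,0,0],"dr":[0,0,0]},{"delta_pos":[0,0,0],"dr":[0,0,0]}]'
python3 - <<'E'
from h import *
s=get_state();print(s['eef_pos'],np.degrees(s['ee_rot']),s['force'],s['width'])
im=np.hstack([cv2.resize(grab_frame('scene')[120:260,250:390,::-1],(400,400),interpolation=2),cv2.resize(grab_frame('side')[170:310,250:390,::-1],(400,400),interpolation=2)])
cv2.imwrite('pics/c6.png',im)
E
```

```text
t: 10.65
eef_pos: [0.4933, 0.1335, 0.1464]
ee_rot: [-3.141, 0.0, -2.904]
force: [1.0, 0.6, -1.7]
width: 0.0357
gripper_force: 16.6
[0.49325342 0.13346731 0.14644647] [-1.79978902e+02  7.59255018e-03 -1.66378784e+02] [ 1.00910836  0.6367868  -1.73179389] 0.03574558344638231
```

View pics/c6.png

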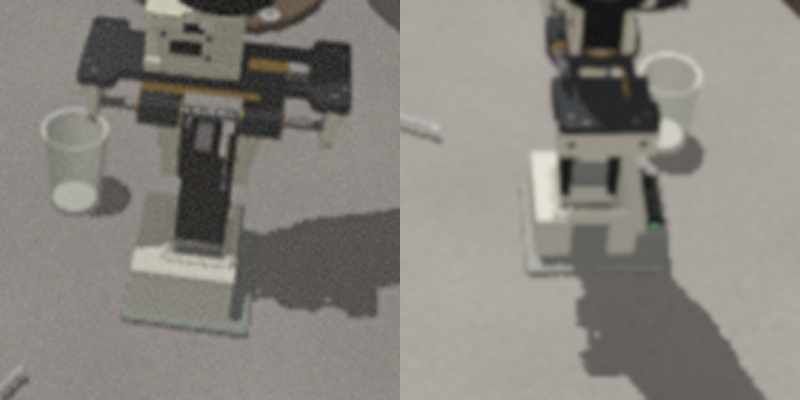

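The pack hangs over the mouth in both views: scene crop pack at (203,200) over the mouth, side crop with the window facing the camera. I lower it gently and watch the forces.

```bash
python3 -m handwheel '[{"delta_pos":[0,0,-0.2],"dr":[0,0,0]},{"delta_pos":[0,0,-0.15],"dr":[0,0,0]},{"delta_pos":[0,0,-0.1],"dr":[0,0,0]},{"delta_pos":[0,0,0],"dr":[0,0,0]}]'
python3 -m handwheel '[{"delta_pos":[0,0,-0.05],"dr":[0,0,0]},{"delta_pos":[0,0,-0.05],"dr":[0,0,0]},{"delta_pos":[0,0,0],"dr":[0,0,0]}]'
```

```text
t: 11.15
eef_pos: [0.4926, 0.1334, 0.1319]
ee_rot: [-3.141, -0.001, -2.904]
force: [0.3, 1.0, -2.0]
width: 0.0358
gripper_force: 16.6
t: 11.45
eef_pos: [0.4928, 0.1335, 0.1294]
ee_rot: [-3.142, -0.0, -2.904]
force: [-1.2, 0.1, -0.9]
width: 0.0359
gripper_force: 16.5
```

```bash
python3 -m handwheel '[{"delta_pos":[0,0,-0.1],"dr":[0,0,0]},{"delta_pos":[0,0,-0.1],"dr":[0,0,0]},{"delta_pos":[0,0,0],"dr":[0,0,0]}]'
python3 -m handwheel '[{"delta_pos":[0,0,-0.1],"dr":[0,0,0]},{"delta_pos":[0,0,-0.1],"dr":[0,0,0]},{"delta_pos":[0,0,0],"dr":[0,0,0]}]'
```

```text
t: 11.75
eef_pos: [0.4925, 0.1334, 0.1229]
ee_rot: [-3.141, -0.001, -2.904]
force: [-1.0, -0.0, -3.3]
width: 0.0361
gripper_force: 16.5
t: 12.05
eef_pos: [0.4926, 0.1334, 0.1168]
ee_rot: [-3.141, -0.001, -2.904]
force: [-2.7, -0.7, -3.9]
width: 0.0358
gripper_force: 16.5
```

```bash
python3 -m handwheel '[{"delta_pos":[-0.02,-0.005,-0.1],"dr":[0,0,0]},{"delta_pos":[0,0,-0.1],"dr":[0,0,0]},{"delta_pos":[0,0,0],"dr":[0,0,0]}]'
python3 -m handwheel '[{"delta_pos":[0,0,-0.1],"dr":[0,0,0]},{"delta_pos":[0,0,-0.07],"dr":[0,0,0]},{"delta_pos":[0,0,0],"dr":[0,0,0]}]'
```

```text
t: 12.35
eef_pos: [0.4923, 0.1334, 0.111]
ee_rot: [-3.142, -0.0, -2.904]
force: [-1.4, -0.8, -2.9]
width: 0.0353
gripper_force: 16.5
t: 12.65
eef_pos: [0.4923, 0.1334, 0.106]
ee_rot: [-3.142, -0.0, -2.904]
force: [-0.9, 0.1, -2.8]
width: 0.0358
gripper_force: 16.5
```

```bash
for i in 1; do :; done; python3 -m handwheel '[{"delta_pos":[0,0,-0.05],"dr":[0,0,0]},{"delta_pos":[0,0,-0.05],"dr":[0,0,0]},{"delta_pos":[0,0,0],"dr":[0,0,0]}]'
python3 -m handwheel '[{"delta_pos":[0,0,-0.05],"dr":[0,0,0]},{"delta_pos":[0,0,-0.05],"dr":[0,0,0]},{"delta_pos":[0,0,0],"dr":[0,0,0]}]'
```

```text
t: 12.95
eef_pos: [0.4923, 0.1334, 0.1032]
ee_rot: [3.142, -0.0, -2.904]
force: [-1.2, -0.1, -3.7]
width: 0.036
gripper_force: 16.5
t: 13.25
eef_pos: [0.4923, 0.1334, 0.1002]
ee_rot: [-3.142, -0.0, -2.904]
force: [-2.1, -0.7, -1.2]
width: 0.0363
gripper_force: 16.5
```

```bash
python3 -m handwheel '[{"delta_pos":[0,0,-0.05],"dr":[0,0,0]},{"delta_pos":[0,0,0],"dr":[0,0,0]}]'
python3 -m handwheel '[{"delta_pos":[0,0,-0.05],"dr":[0,0,0]},{"delta_pos":[0,0,0],"dr":[0,0,0]}]'
```

```text
t: 13.45
eef_pos: [0.4923, 0.1334, 0.0989]
ee_rot: [-3.142, 0.0, -2.904]
force: [-2.7, -0.2, 1.3]
width: 0.0359
gripper_force: 16.7
t: 13.65
eef_pos: [0.4923, 0.1334, 0.0974]
ee_rot: [-3.142, 0.0, -2.904]
force: [-4.4, -1.4, 2.2]
width: 0.036
gripper_force: 16.7
```

```bash
python3 -m handwheel '[{"delta_pos":[-0.015,0,-0.05],"dr":[0,0,0]},{"delta_pos":[0,0,0],"dr":[0,0,0]}]'
```

```text
t: 13.85
eef_pos: [0.4922, 0.1335, 0.0959]
ee_rot: [-3.142, 0.001, -2.904]
force: [-2.0, -1.7, 2.7]
width: 0.0362
gripper_force: 17.2
```

Plunger contact was felt near TCP z 0.100, so the seat should be near 0.094. I continue in 0.9 mm steps.

```bash
python3 -m handwheel '[{"delta_pos":[0,0,-0.03],"dr":[0,0,0]},{"delta_pos":[0,0,0],"dr":[0,0,0]}]'
```

```text
t: 14.05
eef_pos: [0.4922, 0.1335, 0.095]
ee_rot: [-3.142, 0.001, -2.904]
force: [-0.6, -2.6, 4.4]
width: 0.0362
gripper_force: 17.4
```

```bash
python3 -m handwheel '[{"delta_pos":[-0.01,0,-0.03],"dr":[0,0,0]},{"delta_pos":[0,0,0],"dr":[0,0,0]}]'
```

```text
t: 14.25
eef_pos: [0.4921, 0.1335, 0.0945]
ee_rot: [-3.141, 0.001, -2.904]
force: [-0.9, -2.5, 6.4]
width: 0.0359
gripper_force: 17.9
```

```bash
python3 -m handwheel '[{"delta_pos":[0,0,-0.02],"dr":[0,0,0]},{"delta_pos":[0,0,0],"dr":[0,0,0]}]'
```

```text
t: 14.45
eef_pos: [0.4921, 0.1334, 0.0943]
ee_rot: [-3.141, 0.001, -2.903]
force: [-2.4, -3.9, 11.7]
width: 0.0361
gripper_force: 18.2
```

Firm stop at z 0.0943 with about 12 N, so the pack is on the seat. I let the tab out in stages, shifting the grip centre with it.

```bash
python3 -m handwheel '[{"delta_pos":[-0.009,0.04,0],"dr":[0,0,0]},{"delta_pos":[0,0,0],"dr":[0,0,0]},{"delta_pos":[0,0,0],"dr":[0,0,0]}]' 0.13 20
python3 -m handwheel '[{"delta_pos":[-0.009,0.04,0],"dr":[0,0,0]},{"delta_pos":[0,0,0],"dr":[0,0,0]},{"delta_pos":[0,0,0],"dr":[0,0,0]}]' 0.075 20
```

```text
t: 14.75
eef_pos: [0.4919, 0.1345, 0.0943]
ee_rot: [-3.141, 0.001, -2.903]
force: [-4.3, -5.0, 11.0]
width: 0.0387
gripper_force: 14.0
t: 15.05
eef_pos: [0.4916, 0.1356, 0.0943]
ee_rot: [-3.141, 0.001, -2.903]
force: [-2.5, -3.1, 10.7]
width: 0.0407
gripper_force: 9.9
```

```bash
python3 -m handwheel '[{"delta_pos":[-0.003,0.015,0.03],"dr":[0,0,0]},{"delta_pos":[0,0,0.04],"dr":[0,0,0]},{"delta_pos":[0,0,0],"dr":[0,0,0]}]' 0.06 20
python3 -m handwheel '[{"delta_pos":[0,0,0.04],"dr":[0,0,0]},{"delta_pos":[0,0,0],"dr":[0,0,0]}]'
```

```text
t: 15.35
eef_pos: [0.4913, 0.1363, 0.0957]
ee_rot: [-3.142, 0.001, -2.904]
force: [-0.2, -3.9, 4.2]
width: 0.0413
gripper_force: 8.6
t: 15.55
eef_pos: [0.4912, 0.1363, 0.0968]
ee_rot: [-3.142, 0.0, -2.904]
force: [0.6, -3.6, 2.4]
width: 0.0412
gripper_force: 8.6
```

```bash
python3 -m handwheel '[{"delta_pos":[0,-0.015,0.03],"dr":[0,0,0]},{"delta_pos":[0,0,0],"dr":[0,0,0]}]'
```

```text
t: 15.75
eef_pos: [0.4908, 0.1361, 0.097]
ee_rot: [3.141, -0.0, -2.904]
force: [2.8, 0.2, -7.8]
width: 0.041
gripper_force: 8.7
```

```bash
python3 -m handwheel '[{"delta_pos":[0,0,0.03],"dr":[0,0,0]},{"delta_pos":[0,0,0],"dr":[0,0,0]}]'
```

```text
t: 15.95
eef_pos: [0.4904, 0.1361, 0.0974]
ee_rot: [3.141, -0.001, -2.904]
force: [4.1, 2.9, -20.1]
width: 0.0411
gripper_force: 9.9
```

The catch holds: the pack stops about 2.7 mm above the seat and resists the pull, so it is latched. I relax, open and retreat.

```bash
python3 -m handwheel '[{"delta_pos":[0.01,0.01,-0.04],"dr":[0,0,0]},{"delta_pos":[0,0,0],"dr":[0,0,0]},{"delta_pos":[0,0,0],"dr":[0,0,0]}]'
python3 -m handwheel '[{"delta_pos":[0,0,0],"dr":[0,0,0]},{"delta_pos":[0,0,0],"dr":[0,0,0]},{"delta_pos":[0,0,0],"dr":[0,0,0]},{"delta_pos":[0,0,0],"dr":[0,0,0]},{"delta_pos":[0,0,0],"dr":[0,0,0]},{"delta_pos":[0,0,0],"dr":[0,0,0]},{"delta_pos":[0,0,0],"dr":[0,0,0]},{"delta_pos":[0,0,0],"dr":[0,0,0]}]' -0.9 20
```

```text
t: 16.25
eef_pos: [0.4908, 0.1362, 0.0973]
ee_rot: [3.141, -0.001, -2.904]
force: [-0.1, 3.1, -9.7]
width: 0.0412
gripper_force: 8.3
t: 17.05
eef_pos: [0.4912, 0.1361, 0.0974]
ee_rot: [-3.142, -0.0, -2.904]
force: [0.0, -0.1, -0.9]
width: 0.083
gripper_force: 0.0
```

```bash
python3 -m handwheel '[{"delta_pos":[0,0,0.3],"dr":[0,0,0]},{"delta_pos":[0,0,0.8],"dr":[0,0,0]},{"delta_pos":[0,0,1],"dr":[0,0,0]},{"delta_pos":[0,0,1],"dr":[0,0,0]},{"delta_pos":[0,0,1],"dr":[0,0,0]},{"delta_pos":[0.5,0,0.5],"dr":[0,0,0]},{"delta_pos":[0.5,0,0],"dr":[0,0,0]},{"delta_pos":[0,0,0],"dr":[0,0,0]},{"delta_pos":[0,0,0],"dr":[0,0,0]}]'
python3 - <<'E'
from h import *
f=[cv2.resize(grab_frame(n)[a:a+160,b:b+160,::-1],(400,400),interpolation=2) for n,a,b in(('wrist',80,200),('side',150,240))]
cv2.imwrite('pics/c7.png',np.hstack(f))
c=calibration('wrist');grab_frame('wrist')
for q,z in(('pack_top',.107),('tab_face',.089)):
  for d in mark_of('wrist',q)[:1]: print(q,np.round(d['location'],1),round(d['conf'],2),at_z(c,d['location'],z).round(4))
E
```

```text
t: 17.95
eef_pos: [0.5207, 0.1357, 0.2343]
ee_rot: [-3.141, -0.002, -2.905]
force: [-0.6, 0.5, 0.3]
width: 0.0834
gripper_force: 0.0
tab_face [309.9 168.2] 0.96 [0.4857 0.1581 0.089 ]
```

View pics/c7.png

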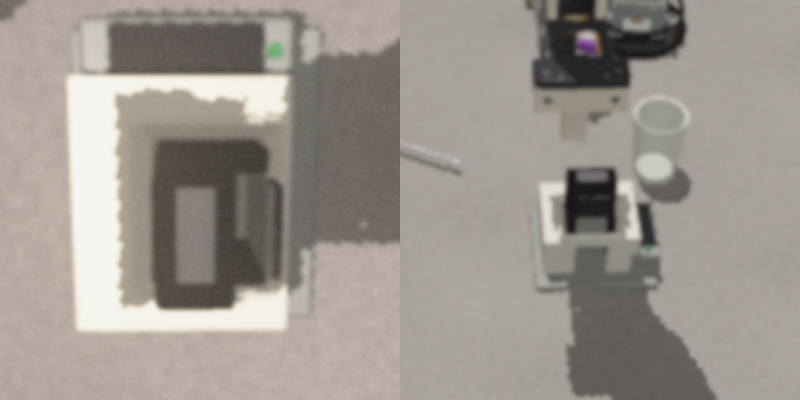

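The pack stands upright in the charger with its tab on the window side: wrist crop pack at (215,225), tab at (258,230). The gripper is clear and the beaker has not moved. I hand in.

```bash
python3 -c "
from station import job_done;print(job_done())"
```

```text
the job is handed in; nothing more can be done
None
```

The pack is out of the instrument and in the charger with its tab to the window side; it was pushed down to the seat, held against a test pull (about 20 N, briefly over the 18 N you called safe), then released, and the job is handed in at about 18 s.

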